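# Brake the sensor turntable, uncap the sensor, release the brake

### The job

Get the sensor on the turntable ready for use: pull the brake lever towards you, notch by notch, until the brake shoe bears firmly on the turntable rim and the ratchet holds it there on its own, but do not haul on it any harder than needed. With the brake on, lift the dust cap off the sensor and set it upright in the round parking cup; then press the button in the end of the lever until the lever has sprung all the way back and the turntable is free. Keep the turntable from being swung round and leave the other things alone.

Things in the scene. Friction and masses are not known exactly. Their poses are not given: they have to be found in the camera images.
- brake_stand: fixed aluminium base plate 255x160x12 mm with brake and turntable. Origin on the worktop below the lever's pivot; +x from brake to turntable (away from the robot, within 25 degrees), +z up. Plate: x -65..+190, y +-80 mm. Grey brake cheeks at y -24..-18 and +17..+23 mm; the toothed sector on the +y cheek reaches 94 mm from the pivot.
- lever_pivot (a point): the lever's hinge axis, 75 mm above the worktop, along the stand's y. This frame turns with the lever: +z along the lever to its tip. The lever can be left only in a notch, at 0.24, 0.36, 0.48 ... 1.20 rad (every 0.12): pulled past one and let go, it drops back into it and is held; it goes back only while the button is in. A spring of 0.4 N m pulls to 0.
- brake_lever (a joint): lever angle, rad. 0 = off, leaning 0.35 away from the robot; grows as it is pulled towards the robot (stand's -x); upright at 0.35; stop at 1.30. The shoe meets the rim somewhere from 0.35 to 0.67 (hidden adjustment); past that each notch adds about 12 N at the shoe.
- lever_grip (a point): centre of the lever's grip, 150 mm from the pivot; axes as lever_pivot. The grip is a black rubber block with rounded edges, 28 mm wide (along the stand's y), 30 mm thick, from 105 to 175 mm from the pivot. Can be pinched across its width.
- button_top (a point): centre of the outer face of the bare metal release button, 23 mm round, which projects 12 mm from the grip's end, 187 mm from the pivot. +z points outwards along the lever: press along -z, towards the pivot. A push across the lever does not press it.
- brake_button (a joint): how far the button is pressed, m: 0 out, 0.007 fully in. The ratchet lets go at about 0.004. Takes 8 to 15 N, and comes out again slowly (about 0.2 s); if the lever catches in a lower notch, press again.
- crank_end (a point): steel arm below the pivot, turns with the lever and carries the sprung black rubber shoe. This point: its lower end, 40 mm from the pivot. Not to be handled. Brake firmly on: more than 12 N at the shoe after letting go; over 55 N damages the bearing. Felt at the grip: 3 to 5 N of spring and drag, then about 3 N more per notch; pulling until it takes 9 to 11 N, then letting go, is right.
- turntable: round steel turntable, 150 mm diameter, on a vertical bearing; origin on its axis at its underside, 21 mm above the worktop, 105 mm from the pivot in the stand's +x; top face 57 mm above the worktop. Turns easily when the brake is off.
- sensor_top (a point): centre of the sensor's front (upper) end, 113 mm above the worktop, at (15, -36) mm from the turntable's axis. The sensor is an upright tube 34 mm in diameter over its top 26 mm, on a 42 mm body; it is fixed to the turntable.
- dust_cap: loose black ribbed dust cap, 52 mm outer diameter, 40 mm tall, closed on top, 60 g; sits over the sensor with play. Origin in the centre of its open underside, +z up to the closed top. On the sensor its underside is 85 mm and its top 125 mm above the worktop; the sensor reaches 28 mm up into it.
- cap_cup: fixed aluminium parking cup: a 100x100x8 mm square foot with a round cup on it, outer diameter 80 mm, inner about 70 mm, rim 30 mm above the worktop. Origin on the worktop in the middle. It stands to the left or to the right of the brake stand.
- cup_floor (a point): middle of the cup's inner floor, 12 mm above the worktop.
- amp_box: bystander: grey metal amplifier box 60x124x33 mm with two brass connectors, on the other side of the stand from the cup; leave it alone.
- test_meter: bystander: yellow hand multimeter 149x69x60 mm, to the left; leave it alone.
- ipa_bottle: bystander: white squeeze bottle 50x50x136 mm, to the left; leave it alone.
Mind the look-alikes: they are no part of the job. What is shaped like the dust_cap but blue or green is not meant.

How it is judged:
By the outcome, as a careful person would: the job done as asked, in the order asked, and still so for the second after the job is handed in, with the robot touching nothing.
It also fails if it takes over 67 s, if anything falls off the work surface, if the arm or the gripper's body presses on something with over 40 N, if the wrist force passes 120 N, or if a joint passes its speed limit or range.

### The arm

A 6-joint arm with a two-finger parallel gripper is mounted at the origin on a cart in front of the work surface, level with it; the furniture and walls round the work are solid. World frame = base frame: x ahead of the robot, y to its left, z up, the work surface at z = 0. Lengths are in m, angles in rad, forces in N, time in s.
With the tool pointing down it reaches from about 0.35 to 0.975 m from the base axis. Payload 4.9 kg.
Tool frame: the origin (TCP) lies at the very end of the fingers, on their centre line; the grasp point (between the pads) lies 19 mm behind it (ctrl.tcp_to_grasp is the z of the grasp point in the tool frame, in m); z points along the fingers, y is the line along which they close (so a half turn about z gives the same grasp; the last joint's range is limited). The gripper opens to 85 mm and grips with 20 to 120 N. Pads are 22 mm wide; open, the fingers measure 114 mm over their backs; the gripper's body (76 mm by 85 mm) begins 54 mm behind the grasp point. The pads swing forward as they close: fully open they stand 13 mm farther back than shut.
Start: joints at [1.196, 0.053, 1.613, -0, 1.476, -0.119], TCP at [0.158, 0.605, 0.231] pointing down, gripper open.
Joint ranges: [-3.01, 3.01], [-1.01, 2.22], [0.06, 2.58], [-1.02, 4.17], [0.09, 2.62], [-3.14, 3.14]. Speed limits (rad/s): [2.57, 2.57, 3.14, 3.14, 3.14, 3.14].

### API

Orientations are given as a rotation vector (axis times angle).
In Python, from station import ctrl, eyes, job, nets gives the robot as it stands. The module is installed in compiled form; this text tells all that it offers.
- The arm moves only by the tool jog_arm, never from a script. Its argument "commands" is one flat list of numbers, 7 for each row, row after row: the shift along the tool's x, y, z each as a share of 0.06 m, from -1 to 1, then the turn, a rotation vector about the tool's x, y, z each as a share of 0.1 rad, from -1 to 1, then the finger opening in mm, from 0 to 85.4. In form: [x, y, z, ax, ay, az, grip, x, y, z, ax, ay, az, grip, ...]. A call has 1 to 20 rows; each row shifts and turns the commanded pose from where the row before left it, along the tool's axes as they then stand; what a row does not reach is not made up. A row lasts 1/8 s, in which the tool goes at most 62.5 mm and 10.7 degrees, less where a joint would pass 70% of its speed; a pose out of reach is approached as far as the arm can. A call with a number of a shift or a turn outside -1 to 1 is refused whole. A call with a gripper value outside its range is refused whole. The fingers move at their own pace and stop on an object; "newtons" is the grip in N (left out, the last holds). Time passes only in rows, so rows that do not move let the fingers close. It gives the time, the measured TCP pose, the force, the opening and the grip force at its end, in the units of the state.
- ctrl.get_obs(): the state, without advancing time (a new reading comes with each control period).
- eyes.get_image(name): name is "scene" or "top" or "wrist"; returns a dict with "image" (480x640x3 uint8, red, green, blue), "z_map" (480x640 float32, m along the optical axis (not along the pixel's ray), 0 where there is no reading), "K" (3x3 intrinsics, pixels), "cam_to_world" (4x4, takes a point from camera to world coordinates). Camera axes: x right, y up, looking along -z (the intrinsics and any distortion apply to the point x, -y, -z); pixel columns grow to the right and rows downward; lengths in m; the calibration is good to about 2 mm. A picture is of the moment at which its call begins.
- job.finish_job(): hands the job in; it is judged then, once.
Trained networks look in the newest picture that a camera, given by its name, has taken for a name from the list of things; names that differ only in an ending like _2 or _b are one class to them, and where a whole thing is asked for, a point or a joint stands for the part that bears it (a point fixed in the world has none). Each returns a list of dicts, best first, with "p" (0 to 1); they miss things now and then, are a little off and sometimes report something else, mostly with a low value. They report only what shows in the picture. A call takes as long as a camera call. They do not tell look-alikes from the thing itself.
- nets.silhouettes(camera, name): "mask" (480x640 bool, what is visible of it) and "bbox" ([left, top, right, bottom] in pixels, round what is visible of it).
The state is a dict: "t": time; "q": joint angles; "dq": joint speeds; "effort": joint torques, N m; "tool_pos": TCP position; "tool_rot": TCP orientation; "contact_force": force on the tool from outside, world axes, zero at the start; "wrist_torque": the same for the moment, N m; "opening": finger opening in m; "grip_force": force on a finger pad.
Only numpy, scipy, OpenCV 4.12 (cv2) and the standard library are available. Lean on these libraries where they do the work, as an engineer would, in place of code of your own. Each camera call takes 0.05 s, during which the arm holds its last target. There are 200 camera calls.

## Working session

There is one attempt and no reset: what is moved stays moved. The work goes in short steps, Python scripts to look and compute and a tool call to move; the robot and the scene stay as the last step left them, time stands still between calls to the robot, and variables do not carry over. Pictures are saved under pics/ and viewed, at most 10 in all, crops included, and the job is handed in when it is done.

Besides the shell and the picture viewer there is one more tool, called after "Call:" by a JSON object that holds its "fn" and its "kwargs", one argument or row to a line. jog_arm: Moves the arm, as the interface text tells. Shift numbers are shares of 0.06 m and turn numbers shares of 0.1 rad, none past 1 either way. Its arguments: {"type":"object","properties":{"commands":{"type":"array","items":{"type":"number"}},"newtons":{"type":"number"}},"required":["commands"]}

```bash
mkdir -p pics; cat > h.py <<'E'
import numpy as np, cv2
from station import ctrl, eyes, job, nets
from scipy.spatial.transform import Rotation as R
def cloud(d):
    K=d["K"];z=d["z_map"];v,u=np.mgrid[0:480,0:640]
    x=(u-K[0,2])/K[0,0]*z;y=(v-K[1,2])/K[1,1]*z
    P=np.stack([x,-y,-z,np.ones_like(z)],-1)@d["cam_to_world"].T
    P=P[...,:3].copy();P[z<=0]=np.nan;return P
def save(d,n): cv2.imwrite(f"pics/{n}.png",d["image"][...,::-1])
E
python3 - <<'E'
from h import *
o=ctrl.get_obs();print({k:np.round(v,3) for k,v in o.items()}, ctrl.tcp_to_grasp)
ims=[]
for c in["scene","top"]:
    d=eyes.get_image(c);P=cloud(d);save(d,c+"0")
    print(c,np.round(d["K"],1).tolist(),np.round(d["cam_to_world"],3).tolist(),[k for k in d])
    for n in["brake_stand","turntable","dust_cap","cap_cup","lever_grip","button_top","amp_box","test_meter","ipa_bottle","crank_end"]:
        for r in nets.silhouettes(c,n)[:3]:
            Q=P[r["mask"]];print(n,round(r["p"],2),np.round(r["bbox"]),np.round(np.nanmedian(Q,0),3),np.round(np.nanpercentile(Q,[2,98],axis=0),3).tolist())
E
```

```text
{'t': np.float64(0.0), 'q': array([ 1.196,  0.053,  1.614,  0.   ,  1.476, -0.119]), 'dq': array([ 0.001,  0.   ,  0.001,  0.   , -0.002,  0.   ]), 'effort': array([-1.0000e-03, -3.9368e+01, -3.7018e+01, -0.0000e+00,  7.0000e-03,
        0.0000e+00]), 'tool_pos': array([0.158, 0.604, 0.23 ]), 'tool_rot': array([-4.010e-01, -3.115e+00,  3.000e-03]), 'contact_force': array([ 0.008, -0.223,  0.612]), 'wrist_torque': array([0.056, 0.049, 0.075]), 'grip_force': np.float64(0.0), 'opening': np.float64(0.086)} -0.0187
scene [[474.2, 0.0, 322.4], [0.0, 474.2, 241.4], [0.0, 0.0, 1.0]] [[0.572, 0.64, -0.513, -0.058], [-0.82, 0.432, -0.375, -0.515], [-0.018, 0.635, 0.772, 1.183], [0.0, 0.0, 0.0, 1.0]] ['image', 'z_map', 'K', 'cam_to_world']
brake_stand 0.93 [330. 274. 433. 374.] [ 0.523 -0.258  0.054] [[0.432, -0.353, 0.005], [0.658, -0.168, 0.24]]
turntable 0.71 [370. 286. 419. 339.] [ 0.572 -0.275  0.056] [[0.526, -0.341, 0.03], [0.66, -0.234, 0.067]]
dust_cap 0.89 [435. 332. 462. 355.] [ 0.605 -0.44   0.037] [[0.588, -0.465, -0.002], [0.659, -0.414, 0.044]]
dust_cap 0.66 [398. 294. 419. 319.]
[... 2053 characters left out ...]
4 -0.239  0.21 ] [[0.484, -0.26, 0.051], [0.568, -0.219, 0.258]]
amp_box 0.82 [268. 281. 309. 304.] [0.449 0.016 0.032] [[0.408, -0.039, 0.001], [0.493, 0.072, 0.044]]
amp_box 0.68 [395. 263. 414. 284.] [ 0.6   -0.303  0.126] [[0.579, -0.326, 0.102], [0.626, -0.281, 0.134]]
test_meter 0.64 [199. 234. 246. 271.] [0.503 0.24  0.037] [[0.471, 0.174, 0.009], [0.539, 0.313, 0.052]]
test_meter 0.58 [386. 267. 394. 273.] [ 0.56  -0.25   0.253] [[0.552, -0.259, 0.239], [0.572, -0.241, 0.259]]
ipa_bottle 0.78 [163. 228. 186. 246.] [0.488 0.393 0.086] [[0.47, 0.379, -0.001], [0.519, 0.426, 0.13]]
crank_end 0.7 [364. 266. 393. 310.] [ 0.533 -0.238  0.202] [[0.483, -0.26, 0.037], [0.568, -0.218, 0.257]]
```

```bash
python3 - <<'E'
import cv2,numpy as np
a=cv2.imread("pics/scene0.png")[225:425,300:500];b=cv2.imread("pics/top0.png")[190:365,310:510]
a=cv2.resize(a,(400,400),interpolation=cv2.INTER_CUBIC);b=cv2.resize(b,(400,350),interpolation=cv2.INTER_CUBIC)
b=cv2.copyMakeBorder(b,0,50,0,0,0);cv2.imwrite("pics/m0.png",np.hstack([a,b]))
E
```

```text
(no output)
```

View pics/m0.png

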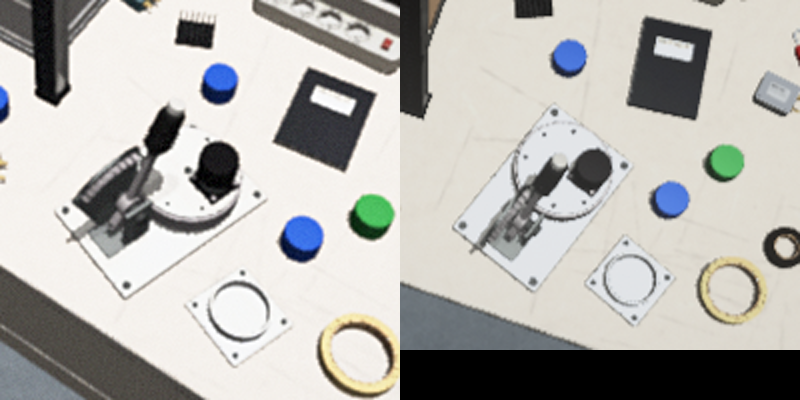

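```bash
python3 - <<'E'
from h import *
for c in["scene","top"]:
    d=eyes.get_image(c);P=cloud(d)
    for n,lo,hi in[("brake_stand",.004,.024),("cap_cup",.0,.04)]:
        m=nets.silhouettes(c,n)[0]["mask"];Q=P[m];Q=Q[(Q[:,2]>lo)&(Q[:,2]<hi)][:,:2]
        (cx,cy),(w,h),a=cv2.minAreaRect((Q*1000).astype(np.float32));print(c,n,cx,cy,w,h,a)
    Q=P.reshape(-1,3);Q=Q[(Q[:,2]>.16)&(Q[:,0]>-.1)&(Q[:,0]<1.3)&(abs(Q[:,1])<1)]
    g,i,k=np.unique((Q[:,:2]/.1).round().astype(int),axis=0,return_inverse=True,return_counts=True)
    print([(*(a*.1).round(1),n,round(Q[i.ravel()==j,2].max(),2)) for j,(a,n) in enumerate(zip(g,k)) if n>8])
d=eyes.get_image("wrist");T=np.eye(4);o=ctrl.get_obs();T[:3,:3]=R.from_rotvec(o["tool_rot"]).as_matrix();T[:3,3]=o["tool_pos"]
print(np.round(np.linalg.inv(T)@d["cam_to_world"],3),d["K"])
E
```

```text
scene brake_stand 559.4732055664062 -255.67153930664062 161.21177673339844 255.80477905273438 70.16587829589844
scene cap_cup 478.22705078125 -418.5877990722656 98.63163757324219 100.48529052734375 68.51558685302734
[(np.float64(-0.1), np.float64(0.0), np.int64(2061), np.float64(0.67)), (np.float64(-0.1), np.float64(0.1), np.int64(245), np.float64(0.3)), (np.float64(0.0), np.float64(-0.1), np.int64(2162), np.float64(0.32)), (np.float64(0.0), np.float64(0.0), np.int64(5601), np.float64(0.72)), (np.float64(0.0), np.float64(0.1), np.int64(211), np.float64(0.71)), (np.float64(0.0), np.float64(0.2), np.int64(146), np.float64(0.64)), (np.float64(0.1), np.float64(-0.1), np.int64(393), np.float64(0.29)), (np.float64(0.1), np.float64(0.0), np.int64(656), np.float64(0.32)), (np.float64(0.1), np.float64(0.2), np.int64(143), np.float64(0.62)), (np.float64(0.1), np.float64(0.3), np.int64(167), np.float64(0.6)), (np.float64(0.1), np.float64(0.4), np.int64(106), np.float64(0.57)), (np.float64(0.1), np.float64(0.5), np.int64(264), np.float64(0.5)), (np.float64(0.1), np.float64(0.6), np.int64(119), n
[... 9730 characters left out ...]
nt64(974), np.float64(0.64)), (np.float64(1.3), np.float64(-0.5), np.int64(963), np.float64(0.64)), (np.float64(1.3), np.float64(-0.4), np.int64(702), np.float64(0.58)), (np.float64(1.3), np.float64(-0.3), np.int64(583), np.float64(0.54)), (np.float64(1.3), np.float64(-0.2), np.int64(509), np.float64(0.49)), (np.float64(1.3), np.float64(-0.1), np.int64(346), np.float64(0.46)), (np.float64(1.3), np.float64(0.0), np.int64(243), np.float64(0.42))]
[[ 0.     0.95   0.314  0.082]
 [ 1.    -0.     0.001  0.001]
 [ 0.001  0.314 -0.95  -0.142]
 [ 0.     0.     0.     1.   ]] [[392.44983444   0.         324.6884559 ]
 [  0.         392.44983444 240.94819131]
 [  0.           0.           1.        ]]
```

```bash
cat >> h.py <<'E'
YAW=np.deg2rad(-19.4); O=np.array([0.5015,-0.2328,0])   # stand pose (updated later)
def S(p): return O+R.from_euler("z",YAW).apply(p)        # stand -> world
def ori(lean):  # tool down, tool x = -stand x; lean>0: tool z tips toward +stand x (follows lever leaning toward robot)
    B=np.array([[-1,0,0],[0,1,0],[0,0,-1.]]).T
    return R.from_euler("z",YAW)*R.from_euler("y",-lean)*R.from_matrix(B)
def plan(targets,step=.055,rstep=.095,start=None):
    """targets: (world pos, Rotation, grip, n or None)"""
    o=ctrl.get_obs();p,q=(o["tool_pos"],R.from_rotvec(o["tool_rot"])) if start is None else start
    rows=[]
    for tp,tq,g,n in targets:
        rv=(q.inv()*tq).as_rotvec()
        n=n or int(max(1,np.ceil(max(np.abs(q.inv().apply(tp-p)).max()/step,np.abs(rv).max()/rstep))))
        p0,q0=p,q
        for i in range(1,n+1):
            gp=p0+(tp-p0)*i/n; gq=q0*R.from_rotvec(rv*i/n)
            s=np.round(q.inv().apply(gp-p)/.06,2); r=np.round((q.inv()*gq).as_rotvec()/.1,2)
            assert abs(s).max()<=1 and abs(r).max()<=1
            p=p+q.apply(s*.06); q=q*R.from_rotvec(r*.1); rows+=[*(s+0.),*(r+0.),g]
    print(len(rows)//7,"rows"); print([float(x) if x%1 else int(x) for x in rows]); print("end",p.round(3))
    return p,q
E
python3 - <<'E'
from h import *
for c in["scene","top"]:
    P=cloud(eyes.get_image(c)).reshape(-1,3)
    Q=P[(P[:,2]>.08)&(P[:,0]>.45)&(P[:,0]<.95)&(P[:,1]>-.45)&(P[:,1]<.05)]
    for z in np.arange(.1,1,.1):
        q=Q[abs(Q[:,2]-z)<.05]
        if len(q)>10: print(c,z.round(1),"ymin",np.percentile(q[:,1],[1,50]).round(3),"x",np.percentile(q[:,0],[2,98]).round(3), "xmin for y>-.1",q[q[:,1]>-.15][:,0].min().round(3) if (q[:,1]>-.15).any() else None)
q=ori(0)
plan([(np.array([.38,.30,.38]),q,85,None),(np.array([.40,-.1,.38]),q,85,None),(np.array([.40,-.22,.40]),q,85,None)])
E
```

```text
scene 0.1 ymin [-0.333 -0.202] x [0.455 0.936] xmin for y>-.1 0.616
scene 0.2 ymin [-0.267 -0.202] x [0.471 0.864] xmin for y>-.1 0.616
scene 0.3 ymin [-0.248 -0.013] x [0.617 0.941] xmin for y>-.1 0.616
scene 0.4 ymin [-0.144 -0.03 ] x [0.617 0.799] xmin for y>-.1 0.614
scene 0.5 ymin [-0.175 -0.032] x [0.617 0.902] xmin for y>-.1 0.615
scene 0.6 ymin [-0.179 -0.03 ] x [0.617 0.929] xmin for y>-.1 0.615
scene 0.7 ymin [-0.173 -0.037] x [0.617 0.922] xmin for y>-.1 0.615
scene 0.8 ymin [-0.153 -0.045] x [0.617 0.716] xmin for y>-.1 0.615
top 0.1 ymin [-0.328 -0.28 ] x [0.455 0.632] xmin for y>-.1 0.618
top 0.2 ymin [-0.261 -0.215] x [0.47  0.649] xmin for y>-.1 0.618
top 0.3 ymin [-0.251 -0.014] x [0.565 0.856] xmin for y>-.1 0.618
top 0.4 ymin [-0.136 -0.03 ] x [0.619 0.799] xmin for y>-.1 0.618
top 0.5 ymin [-0.17 -0.03] x [0.619 0.871] xmin for y>-.1 0.617
top 0.6 ymin [-0.175 -0.027] x [0.62  0.936] xmin for y>-.1 0.618
top 0.7 ymin [-0.163 -0.019] x [0.62  0.935] xmin for y>-.1 0.618
top 0.8 ymin [-0.146 -0.053] x [0.62  0.743] xmin for y>-.1 0.618
top 0.9 ymin [-0.049  0.005] x [0.621 0.857] xmin for y>-.1 0.618
16 rows
[-0.81, -0.66, -0.41, 0, 0, 0.14, 85, -0.82, -0.65, -0.42, 0, 0, 0.14, 85, -0.83, -0.64, -0.41, 0, 0, 0.13, 85, -0.84, -0.63, -0.41, 0, 0, 0.14, 85, -0.84, -0.62, -0.42, 0, 0, 0.14, 85, -0.86, -0.61, -0.41, 0, 0, 0.14, 85, -0.36, -0.88, 0, 0, 0, 0, 85, -0.36, -0.88, 0, 0, 0, 0, 85, -0.36, -0.89, 0, 0, 0, 0, 85, -0.36, -0.88, 0, 0, 0, 0, 85, -0.36, -0.88, 0, 0, 0, 0, 85, -0.36, -0.88, 0, 0, 0, 0, 85, -0.37, -0.88, 0, 0, 0, 0, 85, -0.22, -0.63, -0.11, 0, 0, 0, 85, -0.22, -0.63, -0.11, 0, 0, 0, 85, -0.22, -0.63, -0.11, 0, 0, 0, 85]
end [ 0.4  -0.22  0.4 ]
```

Call:
{"fn": "jog_arm", "kwargs": {
  "commands": [-0.81,-0.66,-0.41,0,0,0.14,85,-0.82,-0.65,-0.42,0,0,0.14,85,-0.83,-0.64,-0.41,0,0,0.13,85,-0.84,-0.63,-0.41,0,0,0.14,85,-0.84,-0.62,-0.42,0,0,0.14,85,-0.86,-0.61,-0.41,0,0,0.14,85,-0.36,-0.88,0,0,0,0,85,-0.36,-0.88,0,0,0,0,85,-0.36,-0.89,0,0,0,0,85,-0.36,-0.88,0,0,0,0,85,-0.36,-0.88,0,0,0,0,85,-0.36,-0.88,0,0,0,0,85,-0.37,-0.88,0,0,0,0,85,-0.22,-0.63,-0.11,0,0,0,85,-0.22,-0.63,-0.11,0,0,0,85,-0.22,-0.63,-0.11,0,0,0,85,0,0,0,0,0,0,0,0,0,0,0,0,0,0]
}}

```text
t: 3.8
tool_pos: [0.3832, -0.1968, 0.3886]
tool_rot: [-0.53, -3.096, -0.001]
contact_force: [0.4, 0.0, 0.1]
opening: 0.0512
grip_force: 0.0
```

```bash
python3 - <<'E'
from h import *
o=ctrl.get_obs();print({k:np.round(v,3) for k,v in o.items()})
d=eyes.get_image("wrist");P=cloud(d);save(d,"w1");np.save("w1.npy",P)
for n in["brake_stand","turntable","dust_cap","cap_cup","lever_grip","button_top"]:
    for r in nets.silhouettes("wrist",n)[:2]:
        Q=P[r["mask"]];print(n,round(r["p"],2),np.round(r["bbox"]),np.round(np.nanmedian(Q,0),4),np.round(np.nanpercentile(Q,[2,98],axis=0),3).tolist())
        if n in("brake_stand","cap_cup"):
            Q=Q[(Q[:,2]>.003)&(Q[:,2]<.022)][:,:2];print(cv2.minAreaRect((Q*1000).astype(np.float32)))
E
```

```text
{'t': np.float64(3.8), 'q': array([-0.648, -0.465,  1.8  ,  0.   ,  1.806, -1.88 ]), 'dq': array([ 0.02 , -0.011,  0.006, -0.   , -0.002, -0.004]), 'effort': array([-6.8000e-01, -1.8029e+01, -3.8290e+01, -2.8000e-02, -1.8000e-02,
       -1.0000e-03]), 'tool_pos': array([ 0.383, -0.197,  0.389]), 'tool_rot': array([-5.300e-01, -3.096e+00, -1.000e-03]), 'contact_force': array([0.426, 0.044, 0.084]), 'wrist_torque': array([0.003, 0.02 , 0.016]), 'grip_force': np.float64(0.0), 'opening': np.float64(0.051)}
brake_stand 0.65 [272. 213. 390. 432.] [ 0.5254 -0.2394  0.0543] [[0.431, -0.328, 0.009], [0.653, -0.155, 0.247]]
((611.8145751953125, -271.82159423828125), (160.55911254882812, 369.2897644042969), 70.0362319946289)
turntable 0.71 [277. 287. 381. 384.] [ 0.5758 -0.2544  0.0557] [[0.521, -0.332, 0.025], [0.661, -0.196, 0.155]]
turntable 0.59 [319. 320. 345. 434.] [ 0.5528 -0.2502  0.2479] [[0.523, -0.306, -0.001], [0.789, -0.232, 0.253]]
dust_cap 0.83 [278. 347. 317. 400.] [ 0.588  -0.304   0.1233] [[0.574, -0.327, 0.087], [0.621, -0.283, 0.125]]
dust_cap 0.81 [370. 394. 406. 441.] [ 0.764  -0.2252  0.0371] [[0.753, -0.248, -0.001], [0.801, -0.202, 0.04]]
cap_cup 0.85 [170. 253. 242. 322.] [ 0.473  -0.4123  0.0106] [[0.423, -0.466, 0.004], [0.526, -0.361, 0.03]]
((477.0274353027344, -414.62567138671875), (99.57112121582031, 99.32422637939453), 68.18406677246094)
cap_cup 0.36 [275. 290. 381. 384.] [ 0.5766 -0.2562  0.0557] [[0.525, -0.332, 0.028], [0.659, -0.196, 0.069]]
((586.0918579101562, -239.13571166992188), (167.6472625732422, 89.06314849853516), 43.18876266479492)
lever_grip 0.96 [316. 252. 343. 431.] [ 0.5317 -0.2412  0.2064] [[0.479, -0.26, 0.034], [0.562, -0.221, 0.251]]
lever_grip 0.51 [320. 321. 347. 431.] [ 0.5521 -0.2489  0.2481] [[0.522, -0.261, 0.092], [0.576, -0.229, 0.253]]
button_top 0.67 [317. 322. 346. 432.] [ 0.552  -0.2496  0.2484] [[0.523, -0.261, 0.148], [0.567, -0.229, 0.253]]
```

View pics/w1.png

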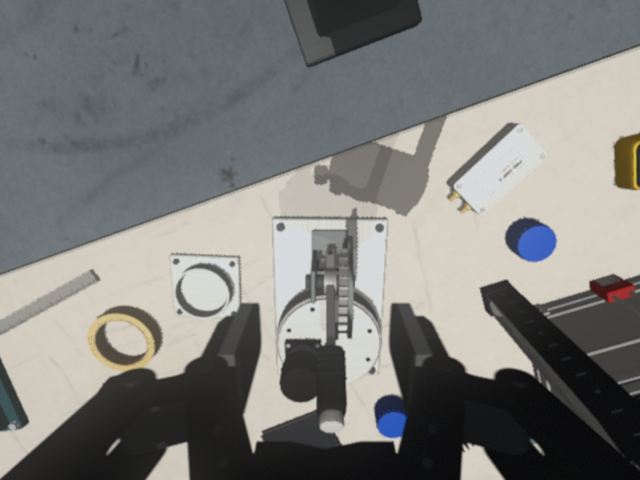

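```bash
python3 - <<'E'
from h import *
P=np.load("w1.npy").reshape(-1,3)
for c in["wrist","scene","top"]:
    if c!="wrist": P=cloud(eyes.get_image(c)).reshape(-1,3)
    d=np.hypot(P[:,0]-.56,P[:,1]+.253)
    Q=P[(P[:,2]>.008)&(P[:,2]<.019)&(d<.158)];L=(Q-O)@R.from_euler("z",YAW).as_matrix()
    L=L[(abs(L[:,0]-.0625)<.14)&(abs(L[:,1])<.09)]
    Q2=S(np.c_[L[:,:2],0*L[:,0]]);print(c,"plate z",np.median(Q[:,2]),cv2.minAreaRect((Q2[:,:2]*1000).astype(np.float32)))
    l=(P-O)@R.from_euler("z",YAW).as_matrix()
    b=l[(l[:,2]>.235)&(l[:,2]<.27)&(abs(l[:,1])<.03)&(abs(l[:,0]-.06)<.03)]
    print(" button stand-frame",len(b),b.mean(0).round(4),np.percentile(b,[2,98],axis=0).round(3).tolist())
    g=l[(l[:,2]>.18)&(l[:,2]<.235)&(abs(l[:,1])<.04)&(abs(l[:,0]-.05)<.04)];print(" grip y",np.percentile(g[:,1],[2,50,98]).round(4))
    k=l[(l[:,2]>.119)&(l[:,2]<.132)&(abs(l[:,1]+.036)<.04)&(abs(l[:,0]-.12)<.04)]
    print(" cap",cv2.minEnclosingCircle((k[:,:2]*1000).astype(np.float32)),np.median(k[:,2]).round(4))
    u=P[(P[:,2]>.025)&(P[:,2]<.036)&(np.hypot(P[:,0]-.479,P[:,1]+.415)<.05)]
    print(" cup rim",cv2.minEnclosingCircle((u[:,:2]*1000).astype(np.float32)),np.median(u[:,2]).round(4))
E
```

```text
wrist plate z 0.01101694226922767 ((557.932861328125, -252.52273559570312), (159.80130004882812, 254.19956970214844), 70.01385498046875)
 button stand-frame 891 [0.0521 0.0006 0.2441] [[0.042, -0.011, 0.235], [0.068, 0.013, 0.252]]
 grip y [-0.0129  0.0007  0.0143]
 cap ((117.00475311279297, -36.84857177734375), 26.477439880371094) 0.1238
 cup rim ((478.14642333984375, -415.34832763671875), 40.304691314697266) 0.0286
scene plate z 0.01193064220394302 ((559.13818359375, -255.6744842529297), (160.44996643066406, 256.0921936035156), 70.10719299316406)
 button stand-frame 125 [ 0.0553 -0.0039  0.2453] [[0.043, -0.014, 0.236], [0.071, 0.008, 0.253]]
 grip y [-0.0164 -0.0095  0.0108]
 cap ((118.57215118408203, -37.79767990112305), 27.100093841552734) 0.1243
 cup rim ((479.19757080078125, -418.2955017089844), 40.4402961730957) 0.0293
top plate z 0.011949316015817946 ((561.2713623046875, -254.79348754882812), (177.2523193359375, 277.2407531738281), 70.5661392211914)
 button stand-frame 111 [0.0565 0.0028 0.2469] [[0.042, -0.01, 0.236], [0.073, 0.016, 0.258]]
 grip y [-0.0107  0.0025  0.0169]
 cap ((120.05592346191406, -33.249420166015625), 26.892093658447266) 0.126
 cup rim ((480.19989013671875, -409.6042175292969), 43.24417495727539) 0.0305
```

```bash
cat >> h.py <<'E'
YAW=np.deg2rad(-19.95); O=np.array([.4993,-.2314,0]); CUP=np.array([.478,-.415,0])
def lev(a,r,off,side=0.):   # TCP pose beside the lever at angle a
    l=.35-a; u=np.array([np.sin(l),0,np.cos(l)]); v=np.array([np.cos(l),0,-np.sin(l)])
    return S(np.array([0,side,.075])+r*u+off*v), ori(a-.35)
def tl(p,q):  # world -> stand
    return R.from_euler("z",-YAW).apply(p-O)
def stat():
    o=ctrl.get_obs();p=tl(o["tool_pos"],0);f=R.from_euler("z",-YAW).apply(o["contact_force"])
    print("t",round(float(o["t"]),2),"tcp stand",p.round(4),"F stand",f.round(1),"open",round(float(o["opening"]),4),"grip",round(float(o["grip_force"]),1),"q",o["q"].round(2),
     "tilt",R.from_matrix(ori(0).inv().as_matrix()@R.from_rotvec(o["tool_rot"]).as_matrix()).as_rotvec().round(3))
E
python3 - <<'E'
from h import *
stat()
A=lev(0,240,0)
plan([(*lev(0,.235,.07),0,None),(*lev(0,.132,.045),0,None)])
E
```

```text
t 4.25 tcp stand [-0.1209 -0.007   0.3887] F stand [ 0.9 -0.2 -0.7] open 0.0001 grip 0.0 q [-0.65 -0.46  1.8  -0.    1.81 -1.88] tilt [ 0.   -0.   -0.01]
7 rows
[-0.89, 0.01, 0.39, 0, 0.7, 0.02, 0, -0.92, 0.02, 0.33, -0.01, 0.7, 0.02, 0, -0.93, 0.02, 0.26, 0, 0.7, 0.02, 0, -0.96, 0.02, 0.19, 0, 0.7, 0.02, 0, -0.96, 0.02, 0.13, -0.01, 0.7, 0.02, 0, 0.21, 0, 0.86, 0, 0, 0, 0, 0.21, 0, 0.86, 0, 0, 0, 0]
end [ 0.581 -0.261  0.184]
```

Call:
{"fn": "jog_arm", "kwargs": {
  "commands": [-0.89,0.01,0.39,0,0.7,0.02,0,-0.92,0.02,0.33,-0.01,0.7,0.02,0,-0.93,0.02,0.26,0,0.7,0.02,0,-0.96,0.02,0.19,0,0.7,0.02,0,-0.96,0.02,0.13,-0.01,0.7,0.02,0,0,0,0,0,0,0,0]
}}

```text
t: 5.0
tool_pos: [0.638, -0.2818, 0.2577]
tool_rot: [-0.48, -2.736, -0.094]
contact_force: [-1.5, 0.9, -2.2]
opening: 0.0
grip_force: 0.0
```

```bash
python3 - <<'E'
from h import *
stat()
plan([(*lev(0,.132,.045),0,None)])
E
```

```text
t 5.0 tcp stand [ 0.1475 -0.      0.2577] F stand [-1.7  0.3 -2.2] open 0.0 grip 0.0 q [-0.5   0.45  1.13 -0.06  1.92 -1.73] tilt [-0.003  0.369 -0.001]
2 rows
[0.24, 0, 0.76, 0.02, -0.09, 0.01, 0, 0.25, 0, 0.75, 0.01, -0.1, 0, 0]
end [ 0.582 -0.261  0.184]
```

Call:
{"fn": "jog_arm", "kwargs": {
  "commands": [0.24,0,0.76,0.02,-0.09,0.01,0,0.25,0,0.75,0.01,-0.1,0,0,0,0,0,0,0,0,0,0,0,0,0,0,0,0]
}}

```text
t: 5.5
tool_pos: [0.5829, -0.2624, 0.1998]
tool_rot: [-0.49, -2.776, -0.075]
contact_force: [0.0, -0.5, 0.3]
opening: -0.0003
grip_force: 0.0
```

```bash
python3 - <<'E'
from h import *
stat()
plan([(*lev(0,.132,.028),0,1)]+[(*lev(a,.132,.026),0,1) for a in np.arange(.06,.43,.06)])
E
```

```text
t 5.5 tcp stand [ 0.0891 -0.0007  0.1998] F stand [ 0.2 -0.5  0.3] open -0.0003 grip 0.0 q [-0.51  0.32  1.39 -0.06  1.75 -1.74] tilt [0.004 0.326 0.001]
8 rows
[0.22, 0.01, 0.26, -0.03, 0.24, -0.02, 0, 0.17, 0, -0.02, 0, -0.6, 0, 0, 0.13, 0, -0.03, 0, -0.6, 0, 0, 0.13, 0, -0.02, 0, -0.6, 0, 0, 0.14, 0, -0.02, 0, -0.6, 0, 0, 0.13, 0, -0.02, 0, -0.6, 0, 0, 0.13, 0, -0.02, 0, -0.6, 0, 0, 0.13, 0, -0.03, 0, -0.6, 0, 0]
end [ 0.515 -0.237  0.209]
```

Call:
{"fn": "jog_arm", "kwargs": {
  "commands": [0.22,0.01,0.26,-0.03,0.24,-0.02,0,0.17,0,-0.02,0,-0.6,0,0,0.13,0,-0.03,0,-0.6,0,0,0.13,0,-0.02,0,-0.6,0,0,0.14,0,-0.02,0,-0.6,0,0,0.13,0,-0.02,0,-0.6,0,0,0,0,0,0,0,0,0,0,0,0,0,0,0,0]
}}

```text
t: 6.5
tool_pos: [0.5316, -0.2436, 0.2068]
tool_rot: [-0.536, -3.048, -0.011]
contact_force: [5.1, -1.7, 7.3]
opening: 0.0001
grip_force: 0.0
```

```bash
python3 - <<'E'
from h import *
stat()
d=eyes.get_image("wrist");P=cloud(d);save(d,"w2")
l=(P.reshape(-1,3)-O)@R.from_euler("z",YAW).as_matrix()
b=l[(l[:,2]>.225)&(l[:,2]<.29)&(abs(l[:,1])<.02)&(abs(l[:,0])<.1)];print(len(b),b.mean(0),np.percentile(b,[2,98],axis=0))
E
```

```text
t 6.5 tcp stand [ 0.0345 -0.0004  0.2068] F stand [5.4 0.1 7.3] open 0.0001 grip 0.0 q [-0.55  0.01  1.7  -0.01  1.48 -1.77] tilt [ 0.001  0.048 -0.   ]
26093 [0.01581492 0.00026445 0.2638264 ] [[-0.00718485 -0.01647576  0.23221446]
 [ 0.04127024  0.01651649  0.28935012]]
```

View pics/w2.png

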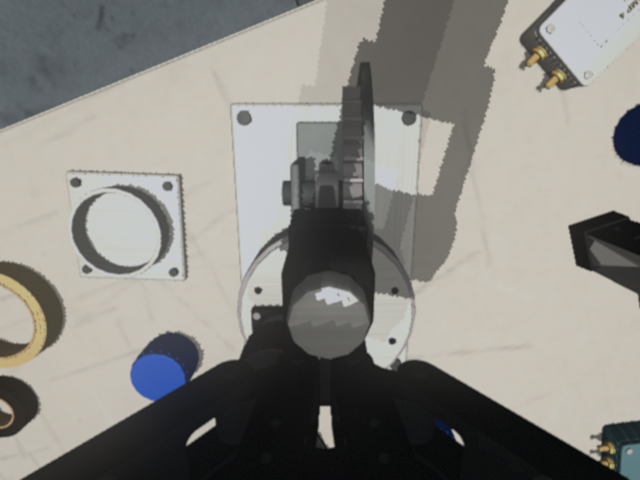

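```bash
python3 - <<'E'
from h import *
stat()
from h import cloud
d=eyes.get_image("scene");P=cloud(d)
l=(P.reshape(-1,3)-O)@R.from_euler("z",YAW).as_matrix()
b=l[(l[:,2]>.15)&(l[:,2]<.30)&(abs(l[:,1])<.018)&(l[:,0]>-.08)&(l[:,0]<.1)]
for z in np.arange(.16,.29,.01):
    q=b[abs(b[:,2]-z)<.005]
    if len(q): print(z.round(2),len(q),q[:,0].min().round(3),np.median(q[:,0]).round(3))
E
```

```text
t 6.55 tcp stand [ 0.0347 -0.0004  0.2067] F stand [ 5.  -0.1  7.5] open -0.0003 grip 0.0 q [-0.55  0.01  1.7  -0.01  1.48 -1.77] tilt [ 0.001  0.048 -0.   ]
0.16 79 -0.044 -0.009
0.17 19 -0.023 -0.004
0.18 2 0.003 0.005
0.19 31 -0.008 -0.005
0.2 36 -0.008 -0.005
0.21 39 -0.009 -0.001
0.22 55 -0.008 -0.001
0.23 45 -0.008 0.001
0.24 54 -0.007 0.004
0.25 83 -0.005 0.005
0.26 92 -0.002 0.015
0.27 14 0.021 0.026
0.28 33 0.02 0.022
```

Call:
{"fn": "jog_arm", "kwargs": {
  "commands": [0.13,0,-0.06,0,-0.6,0,0,0.13,0,-0.05,0,-0.6,0,0,0,0,0,0,0,0,0,0,0,0,0,0,0,0]
}}

```text
t: 7.1
tool_pos: [0.5157, -0.2376, 0.2111]
tool_rot: [0.533, 3.029, -0.018]
contact_force: [3.7, -1.3, 2.1]
opening: -0.0
grip_force: 0.0
```

```bash
python3 -c "
from h import *
stat()"
```

```text
t 7.1 tcp stand [ 1.750e-02 -2.000e-04  2.111e-01] F stand [ 3.9 -0.   2.1] open -0.0 grip 0.0 q [-0.57 -0.12  1.81  0.02  1.38 -1.8 ] tilt [-0.    -0.067 -0.   ]
```

Call:
{"fn": "jog_arm", "kwargs": {
  "commands": [0.13,0,-0.03,0,-0.6,0,0,0.13,0,-0.03,0,-0.6,0,0,0,0,0,0,0,0,0,0,0,0,0,0,0,0]
}}

```text
t: 7.6
tool_pos: [0.5002, -0.2318, 0.2124]
tool_rot: [0.512, 2.914, -0.047]
contact_force: [3.0, -1.5, 2.2]
opening: -0.0003
grip_force: 0.0
```

```bash
python3 -c "
from h import *
stat()"
```

```text
t 7.6 tcp stand [ 1.000e-03 -1.000e-04  2.124e-01] F stand [ 3.3 -0.4  2.2] open -0.0003 grip 0.0 q [-0.59 -0.24  1.92  0.05  1.28 -1.82] tilt [-0.    -0.186 -0.   ]
```

Call:
{"fn": "jog_arm", "kwargs": {
  "commands": [0.13,0,-0.03,0,-0.6,0,0,0.13,0,-0.03,0,-0.6,0,0,0,0,0,0,0,0,0,0,0,0,0,0,0,0]
}}

```text
t: 8.1
tool_pos: [0.4853, -0.2264, 0.2124]
tool_rot: [0.492, 2.796, -0.075]
contact_force: [6.3, -1.0, -0.2]
opening: 0.0001
grip_force: 2.7
```

```bash
cat >> h.py <<'E'
def pull():
    o=ctrl.get_obs();f=R.from_euler("z",-YAW).apply(o["contact_force"]);t=R.from_matrix(ori(0).inv().as_matrix()@R.from_rotvec(o["tool_rot"]).as_matrix()).as_rotvec()[1]
    p=tl(o["tool_pos"],0)-[0,0,.075];u=np.array([np.sin(t),0,np.cos(t)]);v=np.array([np.cos(t),0,-np.sin(t)])
    print("a",round(.35-t,3),"r",(p@u).round(4),"off",(p@v).round(4),"normal",(f@v).round(2),"along",(f@u).round(2), "a if off=.0263",round(.35-t-(p@v-.0263)/(p@u),3))
E
python3 -c "
from h import *
stat();pull()"
```

```text
t 8.1 tcp stand [-0.0148 -0.      0.2124] F stand [ 6.2  1.2 -0.2] open 0.0001 grip 2.7 q [-0.62 -0.36  2.04  0.09  1.17 -1.86] tilt [-0.001 -0.307 -0.   ]
a 0.657 r 0.1355 off 0.0273 normal 5.88 along -2.11 a if off=.0263 0.649
```

Call:
{"fn": "jog_arm", "kwargs": {
  "commands": [0.13,0,-0.03,0,-0.6,0,0,0.13,0,-0.03,0,-0.6,0,0,0,0,0,0,0,0,0,0,0,0,0,0,0,0]
}}

```text
t: 8.6
tool_pos: [0.4705, -0.2209, 0.2107]
tool_rot: [0.471, 2.678, -0.101]
contact_force: [8.4, -2.9, -2.2]
opening: 0.0001
grip_force: 3.6
```

```bash
python3 -c "
from h import *
stat();pull()"
```

```text
t 8.6 tcp stand [-0.0306  0.      0.2107] F stand [ 8.9  0.2 -2.2] open 0.0001 grip 3.6 q [-0.65 -0.49  2.15  0.14  1.08 -1.91] tilt [-0.001 -0.427  0.   ]
a 0.777 r 0.1362 off 0.0283 normal 7.19 along -5.67 a if off=.0263 0.762
```

Call:
{"fn": "jog_arm", "kwargs": {
  "commands": [0.13,0,0.01,0,-0.6,0,0,0.08,0,0.0,0,-0.4,0,0,0,0,0,0,0,0,0,0,0,0,0,0,0,0]
}}

```text
t: 9.1
tool_pos: [0.4615, -0.2178, 0.2084]
tool_rot: [0.453, 2.574, -0.123]
contact_force: [7.8, -2.0, 7.1]
opening: -0.0002
grip_force: 4.9
```

```bash
python3 -c "
from h import *
stat();pull()"
```

```text
t 9.1 tcp stand [-4.010e-02 -1.000e-04  2.084e-01] F stand [8.  0.8 7.1] open -0.0002 grip 4.9 q [-0.68 -0.6   2.24  0.2   0.99 -1.97] tilt [-0.    -0.533  0.   ]
a 0.883 r 0.1353 off 0.0332 normal 10.49 along 2.0 a if off=.0263 0.832
```

Call:
{"fn": "jog_arm", "kwargs": {
  "commands": [-0.2,0,0,0,0,0,0,-0.3,0,0,0,0,0,0,-0.3,0,-0.5,0,0,0,0,-0.3,0,-0.9,0,0,0,0,0,0,-0.9,0,0,0,40,0,0,0,0,0,0,85]
}}

```text
t: 9.85
tool_pos: [0.4479, -0.2132, 0.3623]
tool_rot: [0.452, 2.577, -0.126]
contact_force: [0.6, -0.1, 0.1]
opening: 0.0357
grip_force: 0.0
```

```bash
python3 - <<'E'
from h import *
stat()
P={}
for c in["scene","wrist","top"]:
    d=eyes.get_image(c);save(d,c+"3");P=cloud(d);n="lever_grip"
    for r in nets.silhouettes(c,n)[:1]:
        l=(P[r["mask"]]-O)@R.from_euler("z",YAW).as_matrix()
        l=l[(abs(l[:,1])<.03)&(l[:,2]>.13)&(l[:,2]<.30)];rr=np.hypot(l[:,0],l[:,2]-.075);l=l[(rr>.1)&(rr<.2)]
        print(c,r["p"],len(l))
        for lo in np.arange(.105,.195,.01):
            q=l[(np.hypot(l[:,0],l[:,2]-.075)>lo)&(np.hypot(l[:,0],l[:,2]-.075)<lo+.01)]
            if len(q)>5:
                a=.35+np.arctan2(-q[:,0],q[:,2]-.075);print(round(lo,3),len(q),"angle range",np.percentile(a,[2,50,98]).round(3),q.mean(0).round(3))
E
```

```text
t 9.85 tcp stand [-0.0546 -0.0004  0.3623] F stand [0.6 0.1 0.1] open 0.0357 grip 0.0 q [-0.69 -0.68  2.04  0.18  1.28 -1.92] tilt [ 0.002 -0.531 -0.001]
scene 0.7 271
0.105 6 angle range [0.678 0.765 0.866] [-0.046 -0.012  0.179]
0.115 24 angle range [0.685 0.755 0.908] [-0.049 -0.013  0.185]
0.125 24 angle range [0.695 0.806 0.913] [-0.056 -0.013  0.192]
0.135 30 angle range [0.705 0.778 0.899] [-0.059 -0.012  0.202]
0.145 18 angle range [0.717 0.804 0.888] [-0.066 -0.014  0.21 ]
0.155 29 angle range [0.721 0.778 0.883] [-0.068 -0.012  0.22 ]
0.165 54 angle range [0.733 0.807 0.897] [-0.075 -0.008  0.227]
0.175 56 angle range [0.749 0.809 0.869] [-0.081 -0.005  0.238]
0.185 30 angle range [0.77  0.821 0.869] [-0.084 -0.001  0.241]
wrist 0.57 2346
0.135 43 angle range [0.728 0.934 0.94 ] [-0.074  0.001  0.193]
0.165 950 angle range [0.742 0.853 0.915] [-0.08   0.001  0.226]
0.175 447 angle range [0.772 0.83  0.886] [-0.085  0.001  0.238]
0.185 906 angle range [0.779 0.83  0.88 ] [-0.086  0.001  0.24 ]
top 0.57 0
```

View pics/wrist3.png

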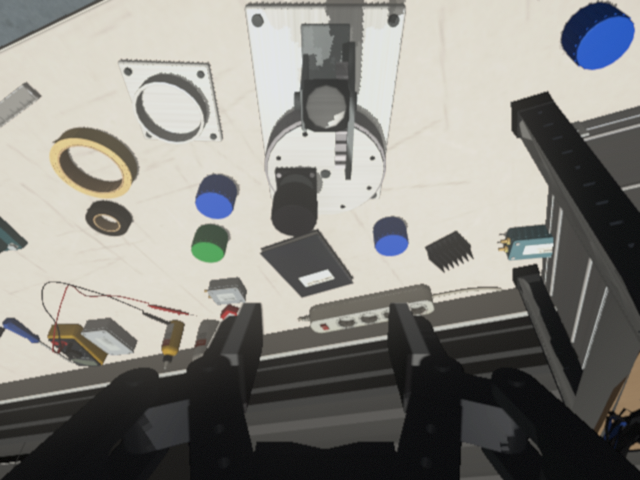

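```bash
python3 - <<'E'
from h import *
stat()
for c in["wrist","scene","top"]:
    P=cloud(eyes.get_image(c)).reshape(-1,3);l=(P-O)@R.from_euler("z",YAW).as_matrix()
    k=l[(l[:,2]>.119)&(l[:,2]<.132)&(abs(l[:,1]+.036)<.04)&(abs(l[:,0]-.12)<.04)]
    print(c,cv2.minEnclosingCircle((k[:,:2]*1000).astype(np.float32)),np.median(k[:,2]))
    u=P[(P[:,2]>.025)&(P[:,2]<.036)&(np.hypot(P[:,0]-.479,P[:,1]+.415)<.05)]
    print(" cup",cv2.minEnclosingCircle((u[:,:2]*1000).astype(np.float32)))
plan([(S([.119,-.037,.26]),ori(0),85,None)])
E
```

```text
t 10.15 tcp stand [-5.510e-02  2.000e-04  3.537e-01] F stand [-0.2 -0.  -0.4] open 0.0792 grip 0.0 q [-0.69 -0.68  2.05  0.18  1.28 -1.92] tilt [-0.002 -0.52   0.   ]
wrist ((120.05880737304688, -35.47608947753906), 26.870969772338867) 0.12358356752550781
 cup ((478.3782653808594, -415.24859619140625), 40.45443344116211)
scene ((121.93739318847656, -38.155521392822266), 26.946443557739258) 0.12427504757303998
 cup ((479.2776184082031, -418.9227294921875), 40.7662353515625)
top ((122.54993438720703, -32.923282623291016), 27.062761306762695) 0.1259195030929613
 cup ((482.027099609375, -415.023681640625), 40.92182540893555)
6 rows
[-0.29, -0.1, 0.47, 0, 0.87, 0, 85, -0.32, -0.11, 0.44, 0, 0.87, 0, 85, -0.37, -0.1, 0.42, 0.01, 0.87, 0, 85, -0.4, -0.1, 0.38, 0, 0.87, 0, 85, -0.43, -0.11, 0.34, 0, 0.87, 0, 85, -0.45, -0.1, 0.3, 0, 0.87, 0, 85]
end [ 0.598 -0.307  0.26 ]
```

Call:
{"fn": "jog_arm", "kwargs": {
  "commands": [-0.29,-0.1,0.47,0,0.87,0,85,-0.32,-0.11,0.44,0,0.87,0,85,-0.37,-0.1,0.42,0.01,0.87,0,85,-0.4,-0.1,0.38,0,0.87,0,85,-0.43,-0.11,0.34,0,0.87,0,85,-0.45,-0.1,0.3,0,0.87,0,85,0,0,0,0,0,0,85,0,0,0,0,0,0,85,0,0,0,0,0,0,85]
}}

```text
t: 11.42
tool_pos: [0.5982, -0.3068, 0.2644]
tool_rot: [0.543, 3.088, -0.003]
contact_force: [0.0, -0.3, 1.1]
opening: 0.0851
grip_force: 0.0
```

```bash
python3 - <<'E'
from h import *
stat()
plan([(S([.12,-.036,.15]),ori(0),85,None),(S([.12,-.036,.104]),ori(0),85,2)])
E
```

```text
t 11.43 tcp stand [ 0.1187 -0.0371  0.2644] F stand [ 0.1 -0.3  1.1] open 0.0851 grip 0.0 q [-0.58  0.14  1.46  0.    1.53 -1.81] tilt [ 0.001 -0.006  0.   ]
5 rows
[0, 0.01, 0.64, 0, 0.02, 0, 85, -0.01, 0, 0.63, -0.01, 0.02, 0, 85, 0, 0.01, 0.64, 0, 0.02, 0, 85, 0, 0, 0.38, 0, 0, 0, 85, 0, 0, 0.38, 0, 0, 0, 85]
end [ 0.6   -0.306  0.104]
```

Call:
{"fn": "jog_arm", "kwargs": {
  "commands": [0,0.01,0.64,0,0.02,0,85,-0.01,0,0.63,-0.01,0.02,0,85,0,0.01,0.64,0,0.02,0,85,0,0,0.38,0,0,0,85,0,0,0.38,0,0,0,85,0,0,0,0,0,0,85,0,0,0,0,0,0,85,0,0,0,0,0,0,85]
}}

```text
t: 12.42
tool_pos: [0.6005, -0.3067, 0.104]
tool_rot: [-0.545, -3.094, 0.0]
contact_force: [-0.5, 0.1, 1.0]
opening: 0.0848
grip_force: 0.0
```

```bash
python3 - <<'E'
from h import *
stat()
d=eyes.get_image("wrist");save(d,"w4");P=cloud(d).reshape(-1,3);l=(P-O)@R.from_euler("z",YAW).as_matrix()
k=l[(l[:,2]>.119)&(l[:,2]<.132)&(abs(l[:,1]+.036)<.028)&(abs(l[:,0]-.12)<.04)]
print(len(k),cv2.minEnclosingCircle((k[:,:2]*1000).astype(np.float32)),np.percentile(k,[1,99],axis=0))
E
```

```text
t 12.43 tcp stand [ 0.1208 -0.0363  0.104 ] F stand [-0.5 -0.1  1. ] open 0.0848 grip 0.0 q [-0.58  0.27  1.59 -0.    1.28 -1.8 ] tilt [0. 0. 0.]
14245 ((121.14759826660156, -35.21207046508789), 27.06812286376953) [[ 0.09606578 -0.05907708  0.11973035]
 [ 0.14423857 -0.0112332   0.12540495]]
```

View pics/w4.png

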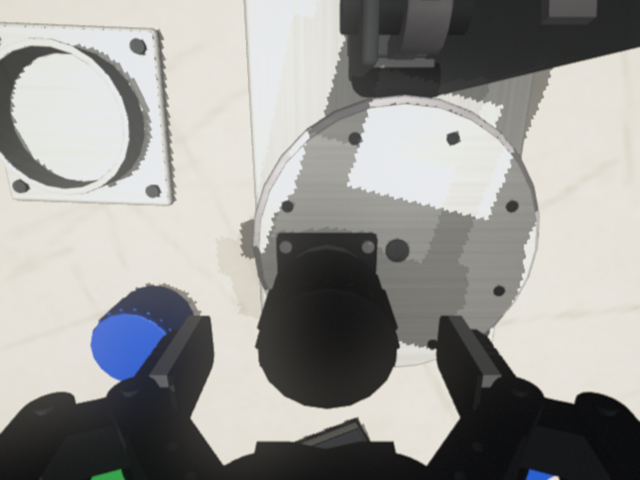

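Call:
{"fn": "jog_arm", "kwargs": {
  "commands": [0,0,0,0,0,0,45,0,0,0,0,0,0,45,0,0,0,0,0,0,45,0,0,0,0,0,0,45,0,0,0,0,0,0,45,0,0,0,0,0,0,45],
  "newtons": 30
}}

```text
t: 13.22
tool_pos: [0.5999, -0.306, 0.103]
tool_rot: [-0.544, -3.092, -0.002]
contact_force: [-0.9, 2.2, 5.4]
opening: 0.0505
grip_force: 31.1
```

```bash
python3 - <<'E'
from h import *
stat()
E
```

```text
t 13.22 tcp stand [ 0.12   -0.0358  0.103 ] F stand [-1.6  1.8  5.4] open 0.0505 grip 31.1 q [-0.58  0.27  1.59  0.    1.28 -1.8 ] tilt [-0.001  0.002  0.   ]
```

Call:
{"fn": "jog_arm", "kwargs": {
  "commands": [0,0,-0.1,0,0,0,45,0,0,-0.25,0,0,0,45,0,0,-0.3,0,0,0,45,0,0,-0.4,0,0,0,45,0,0,-0.4,0,0,0,45,0,0,-0.4,0,0,0,45,0,0,0,0,0,0,45,0,0,0,0,0,0,45,0,0,0,0,0,0,45]
}}

```text
t: 14.35
tool_pos: [0.5991, -0.3059, 0.2113]
tool_rot: [-0.544, -3.089, -0.003]
contact_force: [0.0, -0.1, -1.3]
opening: 0.0509
grip_force: 31.5
```

```bash
python3 - <<'E'
from h import *
stat()
q=ori(0)
plan([(np.array([.55,-.40,.21]),q,45,None),(CUP+[.0005,-.0005,.19],q,45,None)])
d=eyes.get_image("wrist");save(d,"w5")
E
```

```text
t 14.35 tcp stand [ 0.1192 -0.036   0.2113] F stand [ 0.1 -0.1 -1.3] open 0.0509 grip 31.5 q [-0.58  0.18  1.51 -0.    1.46 -1.8 ] tilt [-0.001  0.006  0.   ]
4 rows
[0.12, -0.88, 0.01, 0.01, -0.03, 0, 45, 0.11, -0.87, 0.01, 0, -0.03, 0, 45, 0.52, -0.33, 0.17, 0, 0, 0, 45, 0.52, -0.32, 0.17, 0, 0, 0, 45]
end [ 0.478 -0.415  0.19 ]
```

View pics/w5.png

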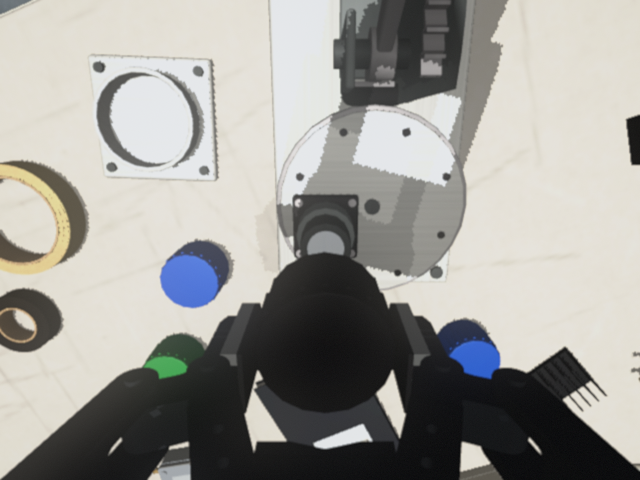

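Call:
{"fn": "jog_arm", "kwargs": {
  "commands": [0.12,-0.88,0.01,0.01,-0.03,0,45,0.11,-0.87,0.01,0,-0.03,0,45,0.52,-0.33,0.17,0,0,0,45,0.52,-0.32,0.17,0,0,0,45,0,0,0,0,0,0,45,0,0,0,0,0,0,45,0,0,0,0,0,0,45]
}}

```text
t: 15.28
tool_pos: [0.4801, -0.4155, 0.1917]
tool_rot: [0.542, 3.091, -0.002]
contact_force: [-0.6, 0.2, -0.6]
opening: 0.0507
grip_force: 31.6
```

```bash
python3 - <<'E'
from h import *
stat();print(ctrl.get_obs()["tool_pos"])
q=ori(0)
plan([(CUP+[.0005,-.0005,.06],q,45,None),(CUP+[.0005,-.0005,.032],q,45,3)])
E
```

```text
t 15.28 tcp stand [ 0.0448 -0.1796  0.1917] F stand [-0.7  0.  -0.6] open 0.0507 grip 31.6 q [-0.83  0.1   1.63  0.    1.41 -2.05] tilt [ 0.001 -0.004 -0.001]
[ 0.4800931  -0.41546932  0.1917483 ]
6 rows
[0.01, 0, 0.73, 0, 0.01, 0, 45, 0.01, -0.01, 0.73, 0, 0.02, 0.01, 45, 0.01, 0, 0.74, -0.01, 0.01, 0, 45, 0, 0, 0.15, 0, 0, 0, 45, 0, 0, 0.16, 0, 0, 0, 45, 0, 0, 0.15, 0, 0, 0, 45]
end [ 0.478 -0.416  0.032]
```

Call:
{"fn": "jog_arm", "kwargs": {
  "commands": [0.01,0,0.73,0,0.01,0,45,0.01,-0.01,0.73,0,0.02,0.01,45,0.01,0,0.74,-0.01,0.01,0,45,0,0,0.15,0,0,0,45,0,0,0.16,0,0,0,45,0,0,0.15,0,0,0,45,0,0,0,0,0,0,45,0,0,0,0,0,0,45]
}}

```text
t: 16.27
tool_pos: [0.4778, -0.4162, 0.0328]
tool_rot: [0.546, 3.093, -0.001]
contact_force: [0.3, -1.0, -0.1]
opening: 0.0503
grip_force: 31.7
```

```bash
python3 - <<'E'
from h import *
stat();print(ctrl.get_obs()["tool_pos"])
E
```

```text
t 16.27 tcp stand [ 0.0429 -0.1811  0.0328] F stand [ 0.6 -0.8 -0.1] open 0.0503 grip 31.7 q [-0.83  0.27  1.73  0.    1.15 -2.06] tilt [ 0.    -0.001  0.001]
[ 0.47780644 -0.41623705  0.03279331]
```

Call:
{"fn": "jog_arm", "kwargs": {
  "commands": [0,0,0.03,0,0,0,45,0,0,0,0,0,0,45,0,0,0,0,0,0,62,0,0,0,0,0,0,75,0,0,0,0,0,0,75,0,0,-0.5,0,0,0,75,0,0,-1,0,0,0,75,0,0,-1,0,0,0,75,0,0,-1,0,0,0,75,0,0,-1,0,0,0,0,0,0,-0.5,0,0,0,0,0,0,0,0,0,0,0,0,0,0,0,0,0,0]
}}

```text
t: 17.9
tool_pos: [0.4772, -0.4155, 0.3279]
tool_rot: [-0.545, -3.091, -0.004]
contact_force: [0.5, -0.0, 0.9]
opening: 0.0017
grip_force: 0.0
```

```bash
python3 - <<'E'
from h import *
stat()
for c in["wrist","scene"]:
    d=eyes.get_image(c);save(d,c+"6");P=cloud(d).reshape(-1,3)
    k=P[(P[:,2]>.044)&(P[:,2]<.065)&(np.hypot(P[:,0]-.478,P[:,1]+.415)<.05)]
    print(c,len(k),cv2.minEnclosingCircle((k[:,:2]*1000).astype(np.float32)),np.percentile(k[:,2],[2,50,98]))
    l=(P-O)@R.from_euler("z",YAW).as_matrix();rr=np.hypot(l[:,0],l[:,2]-.075)
    b=l[(abs(l[:,1])<.011)&(rr>.182)&(rr<.194)&(l[:,2]>.15)&(l[:,0]<.02)&(l[:,0]>-.13)]
    print(len(b),b.mean(0),(.35+np.arctan2(-b[:,0],b[:,2]-.075)).mean())
plan([(*lev(.84,.26,.0),0,None)])
E
```

```text
t 17.9 tcp stand [ 0.042  -0.1806  0.3279] F stand [0.4 0.1 0.9] open 0.0017 grip 0.0 q [-0.83  0.03  1.47  0.    1.64 -2.06] tilt [-0.002  0.003  0.001]
wrist 1790 ((478.4129943847656, -416.4380798339844), 26.806447982788086) [0.04725382 0.0509724  0.05270881]
0 [nan nan nan] nan
scene 344 ((478.6669616699219, -419.1842041015625), 26.300628662109375) [0.04486406 0.05164916 0.05616   ]
64 [-0.08328076 -0.00195525  0.2404006 ] 0.816469531647151
6 rows
[0.46, 0.5, 0.07, 0, -0.83, 0, 0, 0.46, 0.5, 0.02, 0.01, -0.82, -0.01, 0, 0.46, 0.5, -0.01, 0, -0.83, 0, 0, 0.45, 0.5, -0.04, 0.01, -0.82, 0, 0, 0.46, 0.5, -0.09, 0, -0.83, -0.01, 0, 0.44, 0.51, -0.12, 0, -0.82, 0, 0]
end [ 0.384 -0.189  0.304]<stdin>:9: RuntimeWarning: Mean of empty slice.
  ret = um.true_divide(
  ret = ret.dtype.type(ret / rcount)
```

View pics/wrist6.png

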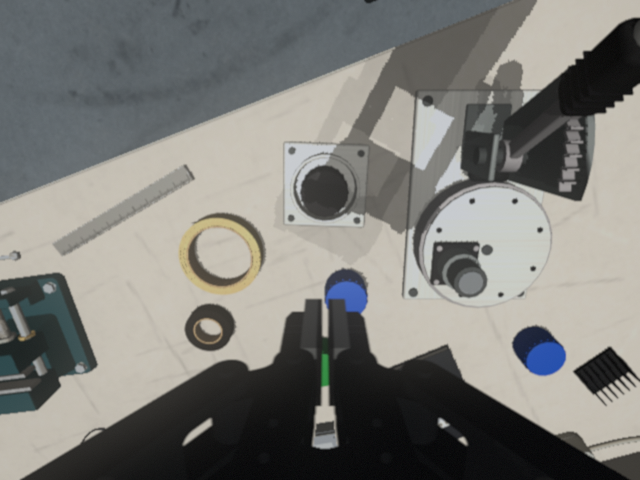

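Call:
{"fn": "jog_arm", "kwargs": {
  "commands": [0.46,0.5,0.07,0,-0.83,0,0,0.46,0.5,0.02,0.01,-0.82,-0.01,0,0.46,0.5,-0.01,0,-0.83,0,0,0.45,0.5,-0.04,0.01,-0.82,0,0,0.46,0.5,-0.09,0,-0.83,-0.01,0,0.44,0.51,-0.12,0,-0.82,0,0,0,0,0,0,0,0,0,0,0,0,0,0,0,0,0,0,0,0,0,0,0]
}}

```text
t: 19.12
tool_pos: [0.3855, -0.1909, 0.3059]
tool_rot: [0.46, 2.615, -0.117]
contact_force: [0.6, -0.1, 0.2]
opening: -0.0002
grip_force: 0.0
```

```bash
python3 - <<'E'
from h import *
stat();pull()
d=eyes.get_image("wrist");P=cloud(d).reshape(-1,3)
l=(P-O)@R.from_euler("z",YAW).as_matrix();rr=np.hypot(l[:,0],l[:,2]-.075)
b=l[(abs(l[:,1])<.02)&(rr>.184)&(rr<.195)&(l[:,2]>.15)&(l[:,0]<.02)&(l[:,0]>-.13)]
print(len(b),b.mean(0),np.percentile(b,[2,98],axis=0),(.35+np.arctan2(-b[:,0],b[:,2]-.075)).mean())
plan([(*lev(.84,.20,.0),0,None)])
E
```

```text
t 19.12 tcp stand [-0.1208 -0.0008  0.3059] F stand [0.6 0.2 0.2] open -0.0002 grip 0.0 q [-0.76 -0.87  2.22  0.19  1.34 -1.98] tilt [ 0.001 -0.492 -0.   ]
a 0.842 r 0.2606 off 0.0026 normal 0.61 along -0.14 a if off=.0263 0.933
948 [-0.08597262  0.00073631  0.23914666] [[-0.09415679 -0.00871232  0.23395356]
 [-0.07732412  0.0102805   0.24354359]] 0.8324748773094948
2 rows
[0.02, 0.01, 0.5, -0.01, 0.01, 0, 0, 0.02, 0, 0.51, 0, 0.01, 0, 0]
end [ 0.411 -0.199  0.251]
```

Call:
{"fn": "jog_arm", "kwargs": {
  "commands": [0.02,0.01,0.5,-0.01,0.01,0,0,0.02,0,0.51,0,0.01,0,0,0,0,0,0,0,0,0,0,0,0,0,0,0,0,0,0,0,0,0,0,0]
}}

```text
t: 19.8
tool_pos: [0.4106, -0.1993, 0.2537]
tool_rot: [0.458, 2.613, -0.118]
contact_force: [-0.5, -0.2, 0.0]
opening: -0.0001
grip_force: 0.0
```

```bash
python3 - <<'E'
from h import *
stat();pull()
T=[(*lev(.84,.190,0),0,1),(*lev(.84,.185,0),0,1),(*lev(.84,.1805,0),0,1),(*lev(.83,.1795,0),0,1)]
T+=[(*lev(a,.1795,0),0,1) for a in np.arange(.76,-.05,-.08)]
plan(T)
E
```

```text
t 19.8 tcp stand [-9.430e-02 -1.000e-04  2.537e-01] F stand [-0.4 -0.4  0. ] open -0.0001 grip 0.0 q [-0.72 -0.78  2.26  0.19  1.2  -1.97] tilt [ 0.002 -0.494 -0.001]
a 0.844 r 0.202 off 0.0017 normal -0.36 along 0.23 a if off=.0263 0.966
15 rows
[0.02, 0, 0.2, -0.01, 0.04, 0.01, 0, 0, 0, 0.08, 0, 0, 0, 0, 0, 0, 0.08, 0, 0, 0, 0, -0.03, 0, 0.02, 0, 0.1, 0, 0, -0.21, 0, 0, 0, 0.7, 0, 0, -0.24, 0, 0.01, 0, 0.8, 0, 0, -0.24, 0, 0.01, 0, 0.8, 0, 0, -0.24, 0, 0.01, 0, 0.8, 0, 0, -0.24, 0, 0.01, 0, 0.8, 0, 0, -0.24, 0, 0.01, 0, 0.8, 0, 0, -0.24, 0, 0.01, 0, 0.8, 0, 0, -0.24, 0, 0.01, 0, 0.8, 0, 0, -0.24, 0, 0.01, 0, 0.8, 0, 0, -0.24, 0, 0.01, 0, 0.8, 0, 0, -0.24, 0, 0.01, 0, 0.8, 0, 0]
end [ 0.564 -0.255  0.241]
```

Call:
{"fn": "jog_arm", "kwargs": {
  "commands": [0.02,0,0.2,-0.01,0.04,0.01,0,0,0,0.08,0,0,0,0,0,0,0.1,0,0,0,0,-0.03,0,0.05,0,0.1,0,0,-0.21,0,0,0,0.7,0,0,-0.24,0,0.01,0,0.8,0,0,-0.24,0,0.01,0,0.8,0,0,-0.24,0,0.01,0,0.8,0,0,-0.24,0,0.01,0,0.8,0,0,-0.24,0,0.01,0,0.8,0,0,-0.24,0,0.01,0,0.8,0,0,-0.24,0,0.01,0,0.8,0,0,-0.24,0,0.01,0,0.8,0,0,-0.24,0,0.01,0,0.8,0,0,-0.24,0,0.01,0,0.8,0,0,0,0,0,0,0,0,0,0,0,0,0,0,0,0]
}}

```text
t: 21.92
tool_pos: [0.5667, -0.2558, 0.2412]
tool_rot: [-0.478, -2.718, -0.092]
contact_force: [1.5, -0.5, 16.5]
opening: -0.0
grip_force: 7.9
```

```bash
python3 - <<'E'
from h import *
stat();pull()
for c in["scene","top"]:
    P=cloud(eyes.get_image(c)).reshape(-1,3)
    l=(P-O)@R.from_euler("z",YAW).as_matrix();rr=np.hypot(l[:,0],l[:,2]-.075)
    b=l[(abs(l[:,1])<.02)&(rr>.11)&(rr<.17)&(l[:,2]>.13)&(abs(l[:,0])<.13)]
    print(c,len(b),np.percentile(.35+np.arctan2(-b[:,0],b[:,2]-.075),[2,20,50,80,98]).round(3))
E
```

```text
t 21.93 tcp stand [7.160e-02 1.000e-04 2.412e-01] F stand [ 1.6  0.  16.5] open -0.0 grip 7.9 q [-0.51  0.29  1.36 -0.07  1.87 -1.74] tilt [ 0.001  0.386 -0.   ]
a -0.036 r 0.1809 off 0.0038 normal -4.73 along 15.85 a if off=.0263 0.088
scene 264 [-0.121  0.002  0.067  0.09   0.109]
top 94 [-0.062  0.056  0.076  0.093  0.115]
```

Call:
{"fn": "jog_arm", "kwargs": {
  "commands": [0,0,-0.3,0,0,0,0,0,0,-0.9,0,0,0,0,0.3,0,-0.9,0,-0.9,0,0,0.9,0,-0.3,0,-0.9,0,0,0.95,0,-0.2,0,-0.9,0,0,0.95,0,0,0,-0.9,0,0,0.95,0,0,0,0,0,0,0.6,0,0,0,0,0,0,0,0,0,0,0,0,0,0,0,0,0,0,0,0]
}}

```text
t: 23.28
tool_pos: [0.3606, -0.1808, 0.4258]
tool_rot: [-0.538, -3.063, -0.01]
contact_force: [0.1, -0.2, -1.1]
opening: -0.0005
grip_force: 0.0
```

```bash
python3 - <<'E'
from h import *
stat()
for c in["wrist","scene","top"]:
    d=eyes.get_image(c);save(d,c+"7");P=cloud(d).reshape(-1,3)
    l=(P-O)@R.from_euler("z",YAW).as_matrix()
    b=l[(l[:,2]>.235)&(l[:,2]<.27)&(abs(l[:,1])<.03)&(abs(l[:,0]-.06)<.03)]
    if len(b): print(c,len(b),b.mean(0).round(4),np.percentile(b,[2,98],axis=0).round(3).tolist())
    k=l[(l[:,2]>.105)&(l[:,2]<.118)&(np.hypot(l[:,0]-.12,l[:,1]+.036)<.03)];print(" sensor",len(k),k.mean(0))
E
```

```text
t 23.27 tcp stand [-1.476e-01  2.000e-04  4.258e-01] F stand [ 0.2 -0.2 -1.1] open -0.0005 grip 0.0 q [-0.64 -0.5   1.76 -0.01  1.91 -1.87] tilt [-0.001  0.032 -0.   ]
wrist 338 [0.0567 0.0004 0.2469] [[0.046, -0.005, 0.238], [0.073, 0.006, 0.253]]
 sensor 0 [nan nan nan]
scene 132 [ 0.0579 -0.0038  0.2443] [[0.045, -0.014, 0.236], [0.075, 0.01, 0.254]]
 sensor 128 [ 0.12130562 -0.03902215  0.11201006]
top 108 [0.0593 0.0029 0.2467] [[0.045, -0.009, 0.236], [0.075, 0.016, 0.258]]
 sensor 76 [ 0.12309614 -0.03319883  0.11280075]<stdin>:8: RuntimeWarning: Mean of empty slice.
  ret = um.true_divide(
```

View pics/wrist7.png

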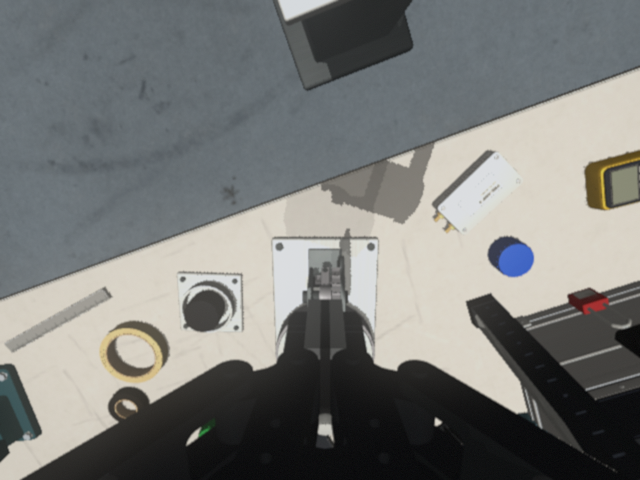

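```bash
python3 -c "
from h import *
print(job.finish_job())"
```

```text
the job is handed in; nothing more can be done
None
```

The job is done and handed in. I pulled the brake on, held in about the 0.84 notch at roughly 10.5 N, and set the dust cap upright in the cup. Pressing the button then brought the lever all the way back, with the turntable not turned and 23 s used.

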